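Find the case with the hair comb

ROBOT

A 6-joint arm with a two-finger parallel gripper is mounted at the origin on the work surface. World frame = base frame: x ahead of the robot, y to its left, z up, the work surface at z = 0. Lengths are in mm, angles in rad, forces in N, time in s.
With the tool pointing down it reaches from about 275 to 1000 mm from the base axis. Payload 8.4 kg.
Tool frame: the origin (TCP) lies at the very end of the fingers, on their centre line; the grasp point (between the pads) lies 19 mm behind it (r.tcp_to_grasp is the distance from the TCP to the grasp point, in mm); z points along the fingers, y is the line along which they close (so a half turn about z gives the same grasp; the last joint's range is limited). The gripper opens to 85 mm and grips with 20 to 120 N. Pads are 22 mm wide; open, the fingers measure 114 mm over their backs; the gripper's body (76 mm by 85 mm) begins 54 mm behind the grasp point. The pads swing forward as they close: fully open they stand 13 mm farther back than shut.
Start: joints at [-1.318, 0.353, 1.633, -0, 1.155, -0.002], TCP at [157.531, -604.824, 231.281] pointing down, gripper open.
Joint ranges: [-2.63, 2.63], [-0.92, 2.1], [0.06, 2.66], [-1.3, 4.44], [0, 2.69], [-3.02, 3.02]. Speed limits (rad/s): [2.22, 2.22, 2.79, 3.14, 3.14, 3.14].

INTERFACE

Orientations are given as [roll, pitch, yaw] about the fixed x, y, z axes, in that order (R = Rz(yaw) Ry(pitch) Rx(roll)).
In Python, from rig import r gives the robot as it stands. The module is installed in compiled form; this text tells all that it offers.
- The arm moves only by the tool play_rows, never from a script. Its argument "rows" is a list of rows, each an object with "dp": the shift along the tool's x, y, z in units of 40 mm (1.0 is 40 mm), a list of three; "turn": the turn, a rotation vector about the tool's x, y, z in units of 6 degrees (1.0 is 6 degrees), a list of three; "fingers": the closure, from 0 (fully open) to 1 (shut). In form: [{"dp": [tx, ty, tz], "turn": [wx, wy, wz], "fingers": fingers}, ...]. A call has 1 to 5 rows; each row shifts and turns the commanded pose from where the row before left it, along the tool's axes as they then stand; what a row does not reach is not made up. A row lasts 1/12 s, in which the tool goes at most 41.7 mm and 7.16 degrees, less where a joint would pass 70% of its speed; a pose out of reach is approached as far as the arm can. A call is refused whole if a number of a shift passes 1 or a number of a turn 1, either way. A call with a gripper value outside its range is refused whole. The fingers move at their own pace and stop on an object; "force" is the grip in N (left out, the last holds). Time passes only in rows, so rows that do not move let the fingers close. It gives the time, the measured TCP pose, the force, the opening and the grip force at its end, in the units of the state.
- r.sense(): the state, without advancing time (a new reading comes with each control period).
- r.grab_frame(name): name is "side" or "top" or "wrist"; returns a dict with "pixels" (420x560x3 uint8, red, green, blue), "fx", "fy", "cx", "cy" (pixels), "dist" ([k1, k2, p1, p2, k3] as OpenCV has them; the pictures are not rectified), "pose" (4x4, takes a point from camera to world coordinates). Camera axes: x right, y down, z forward; pixel columns grow to the right and rows downward; lengths in mm; the calibration is good to about 2 mm. A picture is of the moment at which its call begins. There is no depth.
- r.sign_off(): hands the job in; it is judged then, once.
The state is a dict: "clock": time; "qpos": joint angles; "qvel": joint speeds; "joint_efforts": joint torques, N m; "eef_pos": TCP position; "tcp_rot": TCP orientation; "contact_force": force on the tool from outside, world axes, zero at the start; "wrist_torque": the same for the moment, N m; "opening": opening from 0.0 (shut) to 1.0 (fully open); "grasp_force": force on a finger pad.
Only numpy, scipy, OpenCV 4.12 (cv2) and the standard library are available. Lean on these libraries where they do the work, as an engineer would, in place of code of your own. Each camera call takes 0.05 s, during which the arm holds its last target. There are 200 camera calls.

TASK

Three identical lidded cases stand shut on the dressing table and one of them holds a brass hair comb. Open all three so that their lids stand up together, about upright or further, and look inside; then shut the two that do not hold the comb, leaving them where they are, and slide the comb's case, still open and with the comb in it, fully onto the round grey mat, roughly in its middle. Do not lift any case off the table and leave the other things on the table where they are.

Things in the scene. Friction and masses are not known exactly. Their poses are not given: they have to be found in the camera images.
- case_a: one of three identical pink covered cases, 80 (x) x 100 (y) x 40 mm high without the lid, walls and floor 4 mm, 0.45 to 0.72 kg, loose on the table; which of them stands left, middle or right varies. Origin: centre of the underside, z up; -x is the front (tab side), the lid's hinge line runs along y at x = +40 mm, z = 40 mm
- lid_a (a joint): lid of case_a, rad: 0 shut, 1.57 upright, stop at 1.75. Plate 80 x 104 x 5 mm, 60 g, lying on the rim when shut (underside 40.5 mm up, top 45.5 mm). Stiff hinge (about 0.04 N m): stays at any angle it is left at
- tab_a (a point): middle of the lower front edge of the brass tab on lid_a: the tab is 40 mm wide (y) and 5 mm thick and juts 16 mm straight out beyond the case's front wall; 96 mm from the hinge line; prying it up opens the lid
- case_b: one of three identical pink covered cases, 80 (x) x 100 (y) x 40 mm high without the lid, walls and floor 4 mm, 0.45 to 0.72 kg, loose on the table; which of them stands left, middle or right varies. Origin: centre of the underside, z up; -x is the front (tab side), the lid's hinge line runs along y at x = +40 mm, z = 40 mm
- lid_b (a joint): lid of case_b, rad: 0 shut, 1.57 upright, stop at 1.75. Plate 80 x 104 x 5 mm, 60 g, lying on the rim when shut (underside 40.5 mm up, top 45.5 mm). Stiff hinge (about 0.04 N m): stays at any angle it is left at
- tab_b (a point): middle of the lower front edge of the brass tab on lid_b: the tab is 40 mm wide (y) and 5 mm thick and juts 16 mm straight out beyond the case's front wall; 96 mm from the hinge line; prying it up opens the lid
- case_c: one of three identical pink covered cases, 80 (x) x 100 (y) x 40 mm high without the lid, walls and floor 4 mm, 0.45 to 0.72 kg, loose on the table; which of them stands left, middle or right varies. Origin: centre of the underside, z up; -x is the front (tab side), the lid's hinge line runs along y at x = +40 mm, z = 40 mm
- lid_c (a joint): lid of case_c, rad: 0 shut, 1.57 upright, stop at 1.75. Plate 80 x 104 x 5 mm, 60 g, lying on the rim when shut (underside 40.5 mm up, top 45.5 mm). Stiff hinge (about 0.04 N m): stays at any angle it is left at
- tab_c (a point): middle of the lower front edge of the brass tab on lid_c: the tab is 40 mm wide (y) and 5 mm thick and juts 16 mm straight out beyond the case's front wall; 96 mm from the hinge line; prying it up opens the lid
- comb_mid (a point): centre of the brass hair comb, 25 (x) x 60 (y) x 6 mm, 30 g: spine with 7 short teeth, lying flat on the floor of one case, loose, in its rear part (at the start its centre lies 12 to 18 mm behind the case's centre and nearly parallel to the case's long side)
- bangle_mid (a point): centre of a plain brass bangle (ring 58 mm across, 8 mm high) lying in another case
- bell_mid (a point): centre of a small brass bell (round, 30 mm across at its foot, 20 mm high) standing in the remaining case
- mat: round grey felt mat, 180 mm across, lying flush on the table (about 1 mm thick, no edge to catch on); origin at its centre
- jar: bystander: white cream jar, 48 mm across, 42 mm high; origin: centre of its underside
- lipstick: bystander: standing lipstick, 22 mm square, 65 mm high; origin: centre of its underside
- brush: bystander: brush lying flat, 150 mm long along its x; origin: centre of its underside
- compact: bystander: flat black powder compact, 60 mm across, 15 mm high; origin: centre of its underside
- perfume: bystander: amber bottle 40 x 50 mm, 82 mm high with its cap; origin: centre of its underside
- spray: bystander: aluminium can, 50 mm across, 150 mm high; origin: centre of its underside
- carton: bystander: small cardboard box 50 x 90 x 30 mm; origin: centre of its underside
Mind the look-alikes: they are no part of the job. Leave any purple look-alike of the case_b alone.

How it is judged (in metres and radians):
On the way:
1. all three lids stand open together (each 1.2 rad or more) (value of joint each of lid_a, lid_b, lid_c above 1.2 rad), for 0.2 s.
At the end, for the whole second after the job is handed in: The case with the comb stands at rest and flat on the table, its centre within 35 mm of the mat's centre, lid still open (over 1.2 rad), the comb inside it; the other two cases are shut (under 0.06 rad), at rest and within 40 mm of where they stood (horizontal distance between case_b and mat below 0.035 m and angle between case_b's own z axis and vertical below 0.08 rad and height (world z) of case_b below 0.006 m and value of joint lid_b above 1.2 rad and value of joint each of lid_a, lid_c below 0.06 rad and distance of each of case_a, case_c from where it was at the start of the episode below 0.04 m and x of comb_mid in the frame of case_b between -0.038 and 0.038 m and y of comb_mid in the frame of case_b between -0.048 and 0.048 m and z of comb_mid in the frame of case_b below 0.035 m and linear speed of each of case_a, case_b, case_c below 0.02 m/s); the robot touches nothing.
It fails at once if a case is lifted off the table (over 20 mm) (height (world z) of any of case_a, case_b, case_c above 0.02 m).
It fails at once if another thing on the table is moved by more than 30 mm (distance of any of jar, lipstick, brush, compact, perfume, spray, carton from where it was at the start of the episode above 0.03 m).
It also fails if it takes over 72 s, if anything falls off the work surface, if the arm or the gripper's body presses on something with over 40 N, if the wrist force passes 120 N, or if a joint passes its speed limit or range.

## Working session

There is one attempt and no reset: what is moved stays moved. The work goes in short steps, Python scripts to look and compute and a tool call to move; the robot and the scene stay as the last step left them, time stands still between calls to the robot, and variables do not carry over. Pictures are saved under pics/ and viewed, at most 10 in all, crops included, and the job is handed in when it is done.

Besides the shell and the picture viewer there is one more tool, called after "Call:" as a command line: name --argument value ..., lists and objects as JSON in quotes. play_rows: Moves the arm, as the interface text tells. Its arguments: {"type":"object","properties":{"rows":{"type":"array"},"force":{"type":"number"}},"required":["rows"]}

```bash
mkdir -p pics; cat > h.py <<'E'
import numpy as np,cv2
from rig import r
from scipy.spatial.transform import Rotation as R
def snap(name,fn=None):
    f=r.grab_frame(name)
    if fn: cv2.imwrite('pics/'+fn,f['pixels'][:,:,::-1])
    return f
def K(f): return np.array([[f['fx'],0,f['cx']],[0,f['fy'],f['cy']],[0,0,1.]])
def p2w(f,uv,z):
    uv=np.array(uv,float).reshape(-1,1,2)
    n=cv2.undistortPoints(uv,K(f),np.array(f['dist'],float)).reshape(-1,2)
    T=np.array(f['pose']);d=np.c_[n,np.ones(len(n))]@T[:3,:3].T
    o=T[:3,3];return o+d*((z-o[2])/d[:,2:3])
def w2p(f,X):
    T=np.linalg.inv(np.array(f['pose']))
    return cv2.projectPoints(np.array(X,float).reshape(-1,1,3),cv2.Rodrigues(T[:3,:3])[0],T[:3,3],K(f),np.array(f['dist'],float))[0].reshape(-1,2)
E
python3 - <<'E'
from h import *
import pickle
a=snap('top','top0.png');b=snap('side','side0.png')
pickle.dump((a,b),open('f0.pkl','wb'))
s=r.sense();print(s)
for f in(a,b):print(f['fx'],np.array(f['pose']).round(2))
E
```

```text
{'clock': 0.1, 'qpos': array([-1.31840357e+00,  3.53559246e-01,  1.63405271e+00,  2.21250559e-05,
        1.15520262e+00, -2.38497210e-03]), 'qvel': array([ 0.0022611 , -0.00021363, -0.00059292,  0.00067389,  0.00146537,
       -0.0009886 ]), 'joint_efforts': array([ 3.52581756e-04, -6.06356406e+01, -3.42817640e+01,  6.37673406e-05,
        3.91701615e-03, -1.10100925e-05]), 'eef_pos': array([ 157.42915297, -604.41098936,  230.65204206]), 'tcp_rot': array([-3.14037078e+00, -2.31449593e-05,  2.54768773e-01]), 'contact_force': array([0.45173002, 0.65282721, 0.63375373]), 'wrist_torque': array([-0.06177992, -0.02135884,  0.01174843]), 'grasp_force': 0.0, 'opening': 1.0032466407485698}
417.85738988179696 [[ 3.00000e-02 -9.90000e-01  1.60000e-01  3.60400e+02]
 [-1.00000e+00 -2.00000e-02  3.00000e-02 -3.97300e+01]
 [-2.00000e-02 -1.60000e-01 -9.90000e-01  1.00978e+03]
 [ 0.00000e+00  0.00000e+00  0.00000e+00  1.00000e+00]]
474.6142886421654 [[-9.4000e-01 -2.3000e-01  2.4000e-01  2.7401e+02]
 [-3.3000e-01  6.9000e-01 -6.4000e-01  6.7564e+02]
 [-2.0000e-02 -6.8000e-01 -7.3000e-01  8.4701e+02]
 [ 0.0000e+00  0.0000e+00  0.0000e+00  1.0000e+00]]
```

View pics/top0.png

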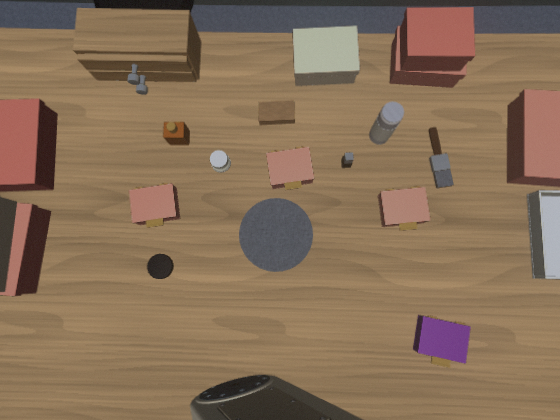

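View pics/side0.png

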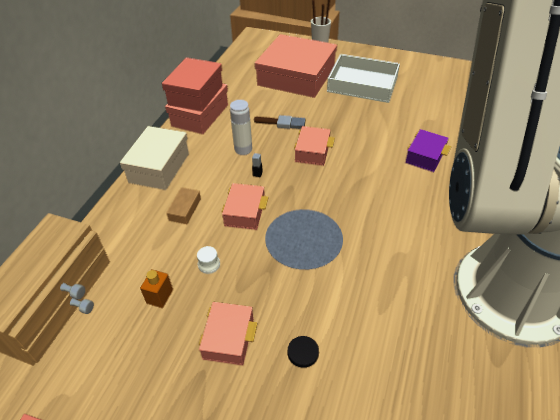

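Candidates: pink cases at (152,203), (290,167) and (405,206), all with brass tabs facing the robot. The look-alikes are the purple case at (444,340) and the red boxes at the edges, which I'll leave alone. The mat is at (276,235). Next is one close crop of the three cases.

```bash
python3 - <<'E'
from h import *
import pickle
a,b=pickle.load(open('f0.pkl','rb'))
im=a['pixels'][:,:,::-1]
t=[cv2.resize(im[y-35:y+35,x-32:x+33],None,fx=4,fy=4,interpolation=cv2.INTER_CUBIC) for x,y in((152,203),(290,167),(405,206))]
o=np.hstack(t);
for i in range(0,280,40): cv2.putText(o,str(i),(0,i+4),0,.3,(255,255,255),1)
cv2.imwrite('pics/crop.png',o);print(o.shape)
for n,uv,z in(('mat',[(240,235),(313,235),(276,199),(276,271)],0),('jar',[(219,160)],42),('lip',[(348,159)],65),('compact',[(160,266)],15),('perf',[(174,130)],60),('spray',[(391,114)],150),('spraybase',[(380,140)],0),('carton',[(277,110)],30),('brush',[(435,130),(444,186)],5)):
    print(n,p2w(a,uv,z).round(0)[:,:2].tolist())
E
```

```text
(280, 780, 3)
mat [[464.0, 87.0], [468.0, -91.0], [555.0, 2.0], [380.0, -3.0]]
jar [[639.0, 139.0]]
lip [[641.0, -166.0]]
compact [[384.0, 272.0]]
perf [[706.0, 247.0]]
spray [[717.0, -246.0]]
spraybase [[711.0, -254.0]]
carton [[773.0, 4.0]]
brush [[737.0, -388.0], [595.0, -405.0]]
```

View pics/crop.png

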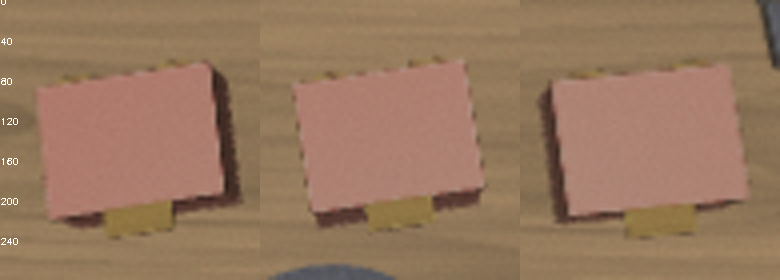

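```bash
python3 - <<'E'
from h import *
import pickle
a,b=pickle.load(open('f0.pkl','rb'))
C={'L':((152,203),[(37,87),(210,64),(224,192),(50,217)],[(106,240),(173,232)]),
'M':((290,167),[(33,85),(204,61),(222,187),(52,212)],[(107,232),(174,223)]),
'R':((405,206),[(32,80),(211,65),(227,200),(47,214)],[(107,238),(174,234)])}
for k,((x,y),c,t) in C.items():
    f=lambda q:(np.array(q)+.5)/4-.5+[x-32,y-35]
    P=p2w(a,f(c),45.5)[:,:2];T=p2w(a,f(t),42)[:,:2]
    back=P[1]-P[0];fr=P[2]-P[3];d=-(back+fr);yaw=np.arctan2(d[1],d[0])+0
    # y axis of case = left direction = P0-P1
    yv=(P[0]-P[1]+P[3]-P[2]);yaw=np.arctan2(-yv[0],yv[1])
    xv=(P[0]+P[1]-P[2]-P[3])/2
    ctr=P.mean(0)
    print(k,'ctr',ctr.round(1),'yaw',yaw.round(3),'yawx',np.arctan2(xv[1],xv[0]).round(3),'sizes',[round(float(np.linalg.norm(v)),1) for v in(back,fr,P[0]-P[3],P[1]-P[2])],'tabfront',T.mean(0).round(1),'radius',np.hypot(*T.mean(0)).round())
    c,s=np.cos(yaw),np.sin(yaw);u=np.array([c,s]);print('  pred tab',(ctr-56*u).round(1),'hinge',(ctr+40*u).round(1))
E
```

```text
L ctr [531.5 291.5] yaw 0.163 yawx 0.177 sizes [103.1, 102.5, 78.7, 77.7] tabfront [474.8 283. ] radius 553.0
  pred tab [476.2 282.4] hinge [570.9 298. ]
M ctr [628.  -30.2] yaw 0.167 yawx 0.164 sizes [103.3, 101.5, 78.7, 78.0] tabfront [573.2 -39.1] radius 575.0
  pred tab [572.7 -39.5] hinge [667.4 -23.6]
R ctr [ 537.6 -300. ] yaw 0.105 yawx 0.092 sizes [104.0, 103.1, 79.2, 79.6] tabfront [ 481.8 -306.3] radius 571.0
  pred tab [ 482.  -305.8] hinge [ 577.4 -295.8]
```

Call:
play_rows --rows '[{"dp":[0.4,-0.4,0],"turn":[0,0,0.74],"fingers":1},{"dp":[0.6,-0.5,0],"turn":[0,0,0.74],"fingers":1},{"dp":[0.72,-0.66,0],"turn":[0,0,0],"fingers":1},{"dp":[0.72,-0.66,0],"turn":[0,0,0],"fingers":1},{"dp":[0.72,-0.66,0],"turn":[0,0,0],"fingers":1}]'

```text
clock: 0.52
eef_pos: [267.7, -472.5, 230.9]
tcp_rot: [-3.141, 0.0, 0.099]
contact_force: [0.5, -0.5, 0.8]
opening: 0.297
grasp_force: 0.0
```

Call:
play_rows --rows '[{"dp":[0.72,-0.66,0],"turn":[0,0,0],"fingers":1},{"dp":[0.72,-0.66,0],"turn":[0,0,0],"fingers":1},{"dp":[0.72,-0.66,0],"turn":[0,0,0],"fingers":1},{"dp":[0,0,0],"turn":[0,1,0],"fingers":1},{"dp":[0,0,0],"turn":[0,1,0],"fingers":1}]'

```text
clock: 0.93
eef_pos: [349.9, -383.4, 231.7]
tcp_rot: [3.14, -0.214, 0.11]
contact_force: [-0.2, -0.3, -0.1]
opening: 0.002
grasp_force: 0.0
```

Call:
play_rows --rows '[{"dp":[0,0,0],"turn":[0,1,0],"fingers":1},{"dp":[0,0,0],"turn":[0,1,0],"fingers":1},{"dp":[0,0,0],"turn":[0,1,0],"fingers":1},{"dp":[0,0,0],"turn":[0,1,0],"fingers":1},{"dp":[0,0,0],"turn":[0,1,0],"fingers":1}]'

```text
clock: 1.35
eef_pos: [345.2, -387.3, 232.2]
tcp_rot: [3.137, -0.738, 0.102]
contact_force: [-0.3, 1.0, -1.0]
opening: 0.005
grasp_force: 0.0
```

```bash
cat >> h.py <<'E'
def st():
    s=r.sense();print(round(s['clock'],2),'pos',s['eef_pos'].round(1),'rot',s['tcp_rot'].round(3),'q',s['qpos'].round(2),'F',s['contact_force'].round(1),'op',round(s['opening'],2),'g',round(s['grasp_force'],1));return s
CASES={'L':([531.5,291.5],.168),'M':([628.,-30.2],.166),'R':([537.6,-300.],.100)}
def goal(k,x,y,z):
    c,yaw=CASES[k];u=np.array([np.cos(yaw),np.sin(yaw)]);v=np.array([-u[1],u[0]])
    return np.r_[np.array(c)+x*u+y*v,z]
def delta(P):
    s=r.sense();Q=R.from_euler('xyz',s['tcp_rot']).as_matrix()
    return ((P-s['eef_pos'])@Q/40).round(2)
E
python3 -c "
from h import *
st();print(delta(goal('R',-119.4,0,80)))"
```

```text
1.35 pos [ 345.2 -387.3  232.2] rot [ 3.137 -0.738  0.102] q [-1.3   0.16  2.13  0.94  0.96 -0.44] F [-0.3  1.  -1. ] op 0.01 g 0.0
[-1.07 -1.71  4.17]
```

Call:
play_rows --rows '[{"dp":[-0.25,-0.35,0.8],"turn":[0,0.45,0],"fingers":1},{"dp":[-0.25,-0.35,0.8],"turn":[0,0,0],"fingers":1},{"dp":[-0.25,-0.35,0.8],"turn":[0,0,0],"fingers":1},{"dp":[-0.3,-0.35,0.8],"turn":[0,0,0],"fingers":1},{"dp":[-0.3,-0.35,0.8],"turn":[0,0,0],"fingers":1}]'

```text
clock: 1.77
eef_pos: [410.4, -309.4, 77.5]
tcp_rot: [3.14, -0.779, 0.1]
contact_force: [1.6, -0.3, 0.9]
opening: 0.002
grasp_force: 0.0
```

Call:
play_rows --rows '[{"dp":[0,0,0],"turn":[0,0,0],"fingers":1}]'

```text
clock: 1.85
eef_pos: [409.8, -304.9, 73.4]
tcp_rot: [-3.13, -0.775, 0.093]
contact_force: [-0.9, 1.1, -0.0]
opening: 0.0
grasp_force: 0.0
```

```bash
python3 -c "
from h import *
st();print(delta(goal('R',-119.4,0,80)),delta(goal('R',-55.8,0,16.2)))"
```

```text
1.85 pos [ 409.8 -304.9   73.4] rot [-3.13  -0.775  0.093] q [-1.1   0.47  2.32  1.55  0.71 -1.04] F [-0.9  1.1 -0. ] op 0.0 g 0.0
[0.26 0.2  0.03] [0.28 0.21 2.28]
```

Call:
play_rows --rows '[{"dp":[0.26,0.2,0],"turn":[0,0,0],"fingers":1},{"dp":[0.0,0.0,0.6],"turn":[0,0,0],"fingers":1},{"dp":[0.0,0,0.6],"turn":[0,0,0],"fingers":1},{"dp":[0,0,0.6],"turn":[0,0,0],"fingers":1},{"dp":[0,0,0.4],"turn":[0,0,0],"fingers":1}]'

```text
clock: 2.27
eef_pos: [481.7, -311.4, 23.5]
tcp_rot: [3.141, -0.781, 0.101]
contact_force: [0.1, 0.2, -0.0]
opening: -0.0
grasp_force: 0.0
```

Call:
play_rows --rows '[{"dp":[0,0,0],"turn":[0,0,0],"fingers":1}]'

```text
clock: 2.35
eef_pos: [481.8, -310.7, 22.9]
tcp_rot: [-3.141, -0.78, 0.101]
contact_force: [-0.7, -0.2, 0.2]
opening: 0.002
grasp_force: 0.0
```

```bash
python3 -c "
from h import *
st();print(delta(goal('R',-55.8,0,16.2)))
snap('side','s1.png');f=snap('wrist')
cv2.imwrite('pics/w1.png',f['pixels'][:,:,::-1])
a=cv2.imread('pics/s1.png')[90:200,250:400];a=cv2.resize(a,(600,440),interpolation=2);b=cv2.resize(cv2.imread('pics/w1.png'),(200,150));c=np.zeros((440,200,3),np.uint8);c[:150]=b
cv2.imwrite('pics/v1.png',np.hstack([a,c]))"
```

```text
2.35 pos [ 481.8 -310.7   22.9] rot [-3.141 -0.78   0.101] q [-0.95  0.62  2.24  1.79  0.68 -1.16] F [-0.7 -0.2  0.2] op 0.0 g 0.0
[-0.1  -0.13  0.13]
```

View pics/v1.png

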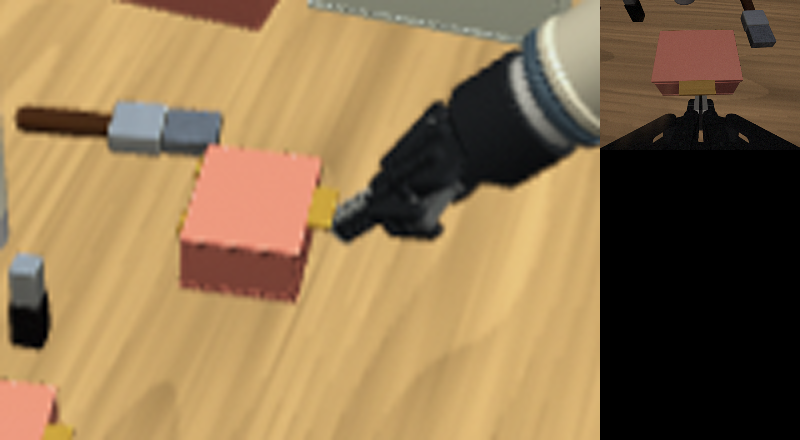

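Side view: the closed fingertip at (345,225) is just at the tab's front edge (325,207). I'll go a bit lower and further in, then pry.

Call:
play_rows --rows '[{"dp":[-0.12,-0.1,0.0],"turn":[0,0,0],"fingers":1},{"dp":[0,0,0.2],"turn":[0,0,0],"fingers":1},{"dp":[0,0,0],"turn":[0,0,0],"fingers":1},{"dp":[0.3,-0.2,0],"turn":[0,0,0],"fingers":1},{"dp":[0.3,-0.2,0],"turn":[0,0,0],"fingers":1}]'

```text
clock: 2.87
eef_pos: [497.0, -289.5, 31.5]
tcp_rot: [-3.141, -0.779, 0.097]
contact_force: [-3.2, -1.1, 0.0]
opening: 0.002
grasp_force: 1.2
```

Call:
play_rows --rows '[{"dp":[0.35,-0.2,0],"turn":[0,0,0],"fingers":1},{"dp":[0.35,-0.2,0],"turn":[0,0,0],"fingers":1}]'

```text
clock: 3.03
eef_pos: [515.7, -271.2, 51.8]
tcp_rot: [-3.141, -0.78, 0.098]
contact_force: [-1.2, -1.4, -0.2]
opening: -0.003
grasp_force: 0.5
```

```bash
python3 -c "
from h import *
st();print(delta(goal('R',-42.3,0,75.2)))
f=snap('side');a=f['pixels'][:,:,::-1][80:190,270:420];a=cv2.resize(a,(600,440),interpolation=2)
f=snap('wrist');b=cv2.resize(f['pixels'][:,:,::-1],(200,150));c=np.zeros((440,200,3),np.uint8);c[:150]=b
cv2.imwrite('pics/v2.png',np.hstack([a,c]))"
```

```text
3.03 pos [ 515.7 -271.2   51.8] rot [-3.141 -0.78   0.098] q [-0.82  0.54  2.26  1.85  0.62 -1.09] F [-1.2 -1.4 -0.2] op -0.0 g 0.5
[-0.01  0.77 -0.83]
```

View pics/v2.png

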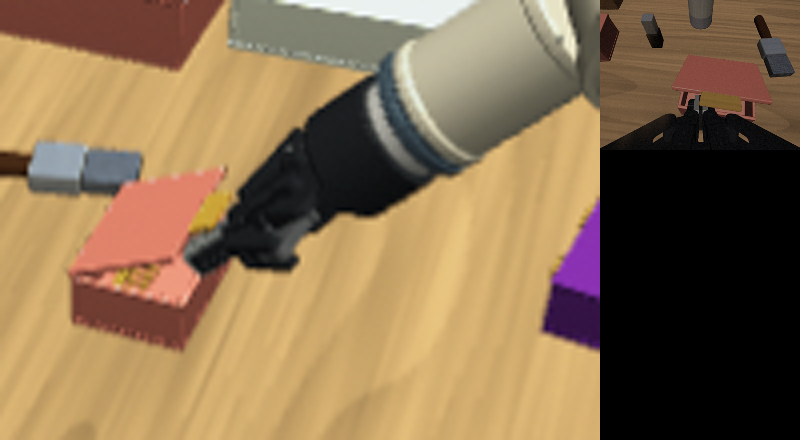

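My mistake: I put the retreat in the tool's y axis instead of z, so the fingertip drifted about 30 mm sideways. It did no harm. The lid is about 35° up with the tip under the plate, and the comb's teeth show in this right case. I'll carry on and recentre.

Call:
play_rows --rows '[{"dp":[0.3,0.2,-0.1],"turn":[0,0,0],"fingers":1},{"dp":[0.3,0.2,-0.1],"turn":[0,0,0],"fingers":1},{"dp":[0.35,0.2,0],"turn":[0,0,0],"fingers":1},{"dp":[0.3,0.1,0.1],"turn":[0,0,0],"fingers":1},{"dp":[0.3,0,0.1],"turn":[0,0,0],"fingers":1}]'

```text
clock: 3.55
eef_pos: [562.5, -296.4, 95.3]
tcp_rot: [3.14, -0.78, 0.1]
contact_force: [-1.3, -0.5, 0.4]
opening: 0.001
grasp_force: 0.5
```

Call:
play_rows --rows '[{"dp":[0.1,0,0],"turn":[0,0,0],"fingers":1},{"dp":[0,0,0],"turn":[0,0,0],"fingers":1}]'

```text
clock: 3.72
eef_pos: [565.5, -294.7, 98.1]
tcp_rot: [3.14, -0.781, 0.101]
contact_force: [0.3, 0.4, 0.5]
opening: -0.001
grasp_force: 0.0
```

```bash
python3 -c "
from h import *
st();print(delta(goal('R',26.5,0,97)))
print('M pre',goal('M',-119.4,0,80))
"
```

```text
3.72 pos [ 565.5 -294.7   98.1] rot [ 3.14  -0.781  0.101] q [-0.78  0.48  2.14  1.64  0.57 -0.79] F [0.3 0.4 0.5] op -0.0 g 0.0
[-0.05  0.06 -0.01]
M pre [510.24131899 -49.92949685  80.        ]
```

Call:
play_rows --rows '[{"dp":[0.1,0,0.1],"turn":[0,0,0],"fingers":1},{"dp":[0,0,-0.7],"turn":[0,0,0],"fingers":1},{"dp":[0,0,-0.8],"turn":[0,0,0],"fingers":1},{"dp":[0,-0.5,-0.5],"turn":[0.45,0,-0.45],"fingers":1},{"dp":[0,-1,0],"turn":[0,0,0],"fingers":1}]'

```text
clock: 4.13
eef_pos: [506.1, -244.3, 156.7]
tcp_rot: [3.133, -0.781, 0.173]
contact_force: [1.7, -0.4, 1.6]
opening: -0.001
grasp_force: 0.0
```

Call:
play_rows --rows '[{"dp":[0,-1,0],"turn":[0,0,0],"fingers":1},{"dp":[0,-1,0],"turn":[0,0,0],"fingers":1},{"dp":[0,-1,0],"turn":[0,0,0],"fingers":1},{"dp":[0,-1,0],"turn":[0,0,0],"fingers":1},{"dp":[0,0,0],"turn":[0,0,0],"fingers":1}]'

```text
clock: 4.55
eef_pos: [476.1, -75.1, 153.0]
tcp_rot: [-3.136, -0.777, 0.168]
contact_force: [-1.1, -0.3, -1.1]
opening: 0.003
grasp_force: 0.0
```

```bash
python3 -c "
from h import *
st();print(delta(goal('M',-119.4,0,80)),delta(goal('M',-55.8,0,16.2)))
snap('top','t2.png')"
```

```text
4.55 pos [476.1 -75.1 153. ] rot [-3.136 -0.777  0.168] q [-0.46  0.13  2.5   1.9   0.46 -0.85] F [-1.1 -0.3 -1.1] op 0.0 g 0.0
[-0.6  -0.47  1.97] [-0.59 -0.45  4.22]
```

View pics/t2.png

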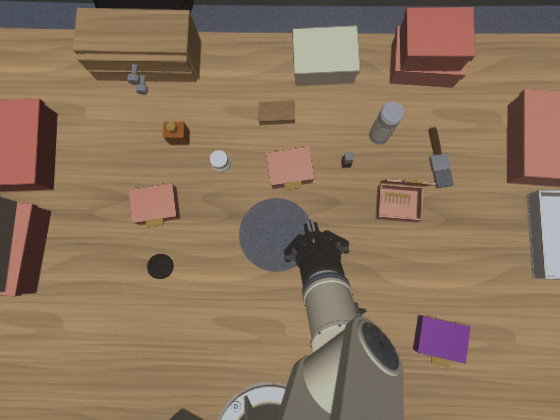

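The comb is in the right case: its teeth are at (397,198), with the lid upright at (410,182). Now the middle case.

Call:
play_rows --rows '[{"dp":[-0.3,-0.23,0.65],"turn":[0,0,0],"fingers":1},{"dp":[-0.3,-0.23,0.65],"turn":[0,0,0],"fingers":1},{"dp":[0,0,0.65],"turn":[0,0,0],"fingers":1},{"dp":[0,0,0.6],"turn":[0,0,0],"fingers":1},{"dp":[0,0,0],"turn":[0,0,0],"fingers":1}]'

```text
clock: 5.02
eef_pos: [530.1, -58.3, 73.7]
tcp_rot: [-3.134, -0.781, 0.163]
contact_force: [-1.9, 0.4, 1.1]
opening: -0.001
grasp_force: 0.0
```

```bash
python3 -c "
from h import *
st();print(delta(goal('M',-55.8,0,16.2)))"
```

```text
5.02 pos [530.1 -58.3  73.7] rot [-3.134 -0.781  0.163] q [-0.33  0.43  2.45  2.45  0.56 -1.33] F [-1.9  0.4  1.1] op -0.0 g 0.0
[-0.21 -0.28  1.82]
```

Call:
play_rows --rows '[{"dp":[-0.24,-0.28,0],"turn":[0,0,0],"fingers":1},{"dp":[0,0,0.6],"turn":[0,0,0],"fingers":1},{"dp":[0,0,0.6],"turn":[0,0,0],"fingers":1},{"dp":[0,0,0.6],"turn":[0,0,0],"fingers":1},{"dp":[0,0,0.05],"turn":[0,0,0],"fingers":1}]'

```text
clock: 5.43
eef_pos: [573.1, -39.5, 16.0]
tcp_rot: [-3.135, -0.783, 0.164]
contact_force: [0.0, -0.2, 0.1]
opening: -0.002
grasp_force: 0.0
```

Call:
play_rows --rows '[{"dp":[0,0,0],"turn":[0,0,0],"fingers":1}]'

```text
clock: 5.52
eef_pos: [570.9, -39.2, 16.9]
tcp_rot: [-3.135, -0.782, 0.164]
contact_force: [-1.0, -0.6, 0.3]
opening: 0.0
grasp_force: 0.0
```

```bash
python3 -c "
from h import *
st();print(delta(goal('M',-55.8,0,16.2)))"
```

```text
5.52 pos [570.9 -39.2  16.9] rot [-3.135 -0.782  0.164] q [-0.24  0.62  2.38  2.65  0.65 -1.47] F [-1.  -0.6  0.3] op 0.0 g 0.0
[0.02 0.01 0.05]
```

Call:
play_rows --rows '[{"dp":[0,0,0.12],"turn":[0,0,0],"fingers":1},{"dp":[0.32,0,-0.2],"turn":[0,0,0],"fingers":1},{"dp":[0.32,0,-0.18],"turn":[0,0,0],"fingers":1},{"dp":[0.32,0,-0.18],"turn":[0,0,0],"fingers":1},{"dp":[0.35,0,-0.15],"turn":[0,0,0],"fingers":1}]'

```text
clock: 5.93
eef_pos: [589.8, -36.1, 72.1]
tcp_rot: [-3.136, -0.781, 0.164]
contact_force: [-1.0, 0.1, -0.8]
opening: -0.002
grasp_force: 0.4
```

Call:
play_rows --rows '[{"dp":[0.35,0,0],"turn":[0,0,0],"fingers":1},{"dp":[0.35,0,0],"turn":[0,0,0],"fingers":1},{"dp":[0.35,0,0.05],"turn":[0,0,0],"fingers":1},{"dp":[0.3,0,0.12],"turn":[0,0,0],"fingers":1},{"dp":[0.3,0,0.2],"turn":[0,0,0],"fingers":1}]'

```text
clock: 6.35
eef_pos: [647.1, -26.9, 109.0]
tcp_rot: [-3.137, -0.784, 0.164]
contact_force: [-1.6, -0.6, -0.5]
opening: 0.007
grasp_force: 0.4
```

Call:
play_rows --rows '[{"dp":[0.15,0,0.2],"turn":[0,0,0],"fingers":1},{"dp":[0,0,0],"turn":[0,0,0],"fingers":1}]'

```text
clock: 6.52
eef_pos: [658.9, -24.7, 107.2]
tcp_rot: [-3.137, -0.785, 0.166]
contact_force: [0.3, -0.2, -0.2]
opening: 0.001
grasp_force: 0.0
```

```bash
python3 -c "
from h import *
st();print(delta(goal('M',29.2,0,115)),goal('L',-119.4,0,80))
f=snap('side');a=f['pixels'][:,:,::-1][110:250,170:360];cv2.imwrite('pics/v3.png',cv2.resize(a,(760,560),interpolation=2))"
```

```text
6.52 pos [658.9 -24.7 107.2] rot [-3.137 -0.785  0.166] q [-0.16  0.43  2.21  2.38  0.34 -1.08] F [ 0.3 -0.2 -0.2] op 0.0 g 0.0
[ 0.1   0.01 -0.18] [413.78101347 271.53502541  80.        ]
```

View pics/v3.png

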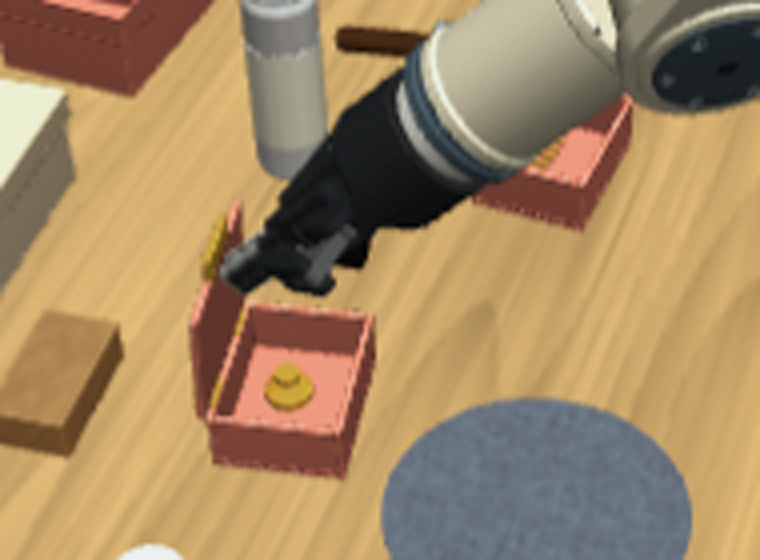

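Bell in the middle case at (288,385), lid upright. Now the left case.

Call:
play_rows --rows '[{"dp":[0,0,-0.7],"turn":[0,0,0],"fingers":1},{"dp":[0,0,-0.8],"turn":[0,0,0],"fingers":1},{"dp":[0,-0.5,-0.5],"turn":[0,0,0],"fingers":1},{"dp":[-0.4,-0.85,-0.1],"turn":[0,0,0],"fingers":1},{"dp":[-0.4,-0.85,-0.1],"turn":[0,0,0],"fingers":1}]'

```text
clock: 6.98
eef_pos: [573.6, 26.2, 153.6]
tcp_rot: [-3.134, -0.787, 0.164]
contact_force: [0.1, 1.5, -0.4]
opening: -0.001
grasp_force: 0.0
```

Call:
play_rows --rows '[{"dp":[-0.4,-0.85,-0.1],"turn":[0,0,0],"fingers":1},{"dp":[-0.4,-0.85,-0.1],"turn":[0,0,0],"fingers":1},{"dp":[-0.4,-0.85,-0.1],"turn":[0,0,0],"fingers":1},{"dp":[-0.4,-0.85,-0.1],"turn":[0,0,0],"fingers":1},{"dp":[-0.4,-0.85,-0.1],"turn":[0,0,0],"fingers":1}]'

```text
clock: 7.4
eef_pos: [505.6, 142.6, 124.2]
tcp_rot: [-3.123, -0.792, 0.159]
contact_force: [1.1, 1.5, 0.5]
opening: -0.003
grasp_force: 0.0
```

Call:
play_rows --rows '[{"dp":[0,0,0],"turn":[0,0,0],"fingers":1}]'

```text
clock: 7.48
eef_pos: [502.2, 145.8, 122.2]
tcp_rot: [-3.121, -0.787, 0.161]
contact_force: [-0.8, 0.4, 0.2]
opening: 0.001
grasp_force: 0.0
```

```bash
python3 -c "
from h import *
st();print(delta(goal('L',-119.4,0,80)),delta(goal('L',-55.8,0,16.2)))"
```

```text
7.48 pos [502.2 145.8 122.2] rot [-3.121 -0.787  0.161] q [ 0.36  0.26  2.49  3.45  0.4  -1.71] F [-0.8  0.4  0.2] op 0.0 g 0.0
[-1.93 -3.47 -0.37] [-1.94 -3.43  1.88]
```

Call:
play_rows --rows '[{"dp":[-0.4,-0.7,-0.1],"turn":[0,0,0],"fingers":1},{"dp":[-0.4,-0.7,-0.1],"turn":[0,0,0],"fingers":1},{"dp":[-0.4,-0.7,-0.1],"turn":[0,0,0],"fingers":1},{"dp":[-0.4,-0.7,-0.1],"turn":[0,0,0],"fingers":1},{"dp":[-0.33,-0.7,0],"turn":[0,0,0],"fingers":1}]'

```text
clock: 7.9
eef_pos: [416.5, 269.6, 82.3]
tcp_rot: [-3.124, -0.792, 0.161]
contact_force: [0.8, -0.3, -0.1]
opening: -0.002
grasp_force: 0.0
```

Call:
play_rows --rows '[{"dp":[0,0,0],"turn":[0,0,0],"fingers":1}]'

```text
clock: 7.98
eef_pos: [415.6, 274.3, 81.6]
tcp_rot: [-3.122, -0.791, 0.168]
contact_force: [-0.0, 0.1, -1.0]
opening: -0.001
grasp_force: 0.0
```

```bash
python3 -c "
from h import *
st();print(delta(goal('L',-119.4,0,80)),delta(goal('L',-55.8,0,16.2)))"
```

```text
7.98 pos [415.6 274.3  81.6] rot [-3.122 -0.791  0.168] q [ 0.91  0.4   2.49  4.06  0.62 -1.83] F [-0.   0.1 -1. ] op -0.0 g 0.0
[-0.07  0.06 -0.01] [-0.08  0.1   2.24]
```

Call:
play_rows --rows '[{"dp":[-0.08,0.1,0],"turn":[0,0,0],"fingers":1},{"dp":[0,0,0.6],"turn":[0,0,0],"fingers":1},{"dp":[0,0,0.6],"turn":[0,0,0],"fingers":1},{"dp":[0,0,0.6],"turn":[0,0,0],"fingers":1},{"dp":[0,0,0.5],"turn":[0,0,0],"fingers":1}]'

```text
clock: 8.4
eef_pos: [482.4, 276.3, 15.2]
tcp_rot: [-3.121, -0.792, 0.157]
contact_force: [0.9, 0.8, 0.4]
opening: 0.003
grasp_force: 0.0
```

Call:
play_rows --rows '[{"dp":[0,0,0],"turn":[0,0,0],"fingers":1}]'

```text
clock: 8.48
eef_pos: [483.4, 276.4, 14.5]
tcp_rot: [-3.121, -0.792, 0.156]
contact_force: [0.3, -0.1, 0.2]
opening: 0.001
grasp_force: 0.0
```

```bash
python3 -c "
from h import *
st();print(delta(goal('L',-55.8,0,16.2)))"
```

```text
8.48 pos [483.4 276.4  14.5] rot [-3.121 -0.792  0.156] q [ 0.76  0.63  2.39  3.79  0.69 -1.65] F [ 0.3 -0.1  0.2] op 0.0 g 0.0
[-0.07 -0.17 -0.13]
```

Call:
play_rows --rows '[{"dp":[-0.04,-0.15,-0.05],"turn":[0,0,0],"fingers":1},{"dp":[0.32,0,-0.23],"turn":[0,0,0],"fingers":1},{"dp":[0.32,0,-0.2],"turn":[0,0,0],"fingers":1},{"dp":[0.32,0,-0.18],"turn":[0,0,0],"fingers":1},{"dp":[0.35,0,-0.15],"turn":[0,0,0],"fingers":1}]'

```text
clock: 8.9
eef_pos: [490.9, 284.5, 76.1]
tcp_rot: [-3.121, -0.791, 0.16]
contact_force: [-0.1, -0.4, -0.5]
opening: 0.002
grasp_force: 0.4
```

Call:
play_rows --rows '[{"dp":[0.35,0,0],"turn":[0,0,0],"fingers":1},{"dp":[0.35,0,0],"turn":[0,0,0],"fingers":1},{"dp":[0.35,0,0.05],"turn":[0,0,0],"fingers":1},{"dp":[0.3,0,0.12],"turn":[0,0,0],"fingers":1},{"dp":[0.3,0,0.2],"turn":[0,0,0],"fingers":1}]'

```text
clock: 9.32
eef_pos: [547.6, 294.4, 113.4]
tcp_rot: [-3.119, -0.793, 0.159]
contact_force: [-1.2, -0.7, 0.6]
opening: 0.001
grasp_force: 0.4
```

Call:
play_rows --rows '[{"dp":[0.15,0,0.2],"turn":[0,0,0],"fingers":1},{"dp":[0,0,0],"turn":[0,0,0],"fingers":1}]'

```text
clock: 9.48
eef_pos: [559.4, 296.9, 111.7]
tcp_rot: [-3.119, -0.795, 0.157]
contact_force: [-0.0, 0.2, -0.5]
opening: -0.003
grasp_force: 0.0
```

```bash
python3 -c "
from h import *
st();print(delta(goal('L',29.2,0,110)))"
```

```text
9.48 pos [559.4 296.9 111.7] rot [-3.119 -0.795  0.157] q [ 0.66  0.41  2.24  4.09  0.41 -2.11] F [-0.   0.2 -0.5] op -0.0 g 0.0
[-0.02  0.02  0.04]
```

Call:
play_rows --rows '[{"dp":[0,0,-0.7],"turn":[0,0,0],"fingers":1},{"dp":[0,0,-0.8],"turn":[0,0,0],"fingers":1},{"dp":[0,0,-0.5],"turn":[0,0,0],"fingers":1},{"dp":[0.8,0,0],"turn":[0,0,0],"fingers":1},{"dp":[0.95,0,0],"turn":[0,0,0],"fingers":1}]'

```text
clock: 9.9
eef_pos: [549.8, 285.4, 197.3]
tcp_rot: [-3.1, -0.82, 0.164]
contact_force: [0.8, 1.4, -0.9]
opening: 0.001
grasp_force: 0.0
```

Call:
play_rows --rows '[{"dp":[0,0,0],"turn":[0,0,0],"fingers":1}]'

```text
clock: 9.98
eef_pos: [555.6, 285.8, 201.5]
tcp_rot: [-3.096, -0.828, 0.156]
contact_force: [0.9, -0.0, 0.6]
opening: 0.001
grasp_force: 0.0
```

```bash
python3 -c "
from h import *
st();print(delta(goal('L',82,0,157)))
f=snap('top');g=snap('side')
a=f['pixels'][120:300,100:470,::-1];b=g['pixels'][90:400,130:400,::-1]
a=cv2.resize(a,(480,234));b=cv2.resize(b,(320,367))
o=np.zeros((367,800,3),np.uint8);o[:234,:480]=a;o[:,480:]=b;o=cv2.resize(o,(800,367));cv2.imwrite('pics/v4.png',o)"
```

```text
9.98 pos [555.6 285.8 201.5] rot [-3.096 -0.828  0.156] q [ 0.64  0.2   2.24  4.44  0.32 -2.52] F [ 0.9 -0.   0.6] op 0.0 g 0.0
[ 0.18 -0.18  1.85]
```

View pics/v4.png

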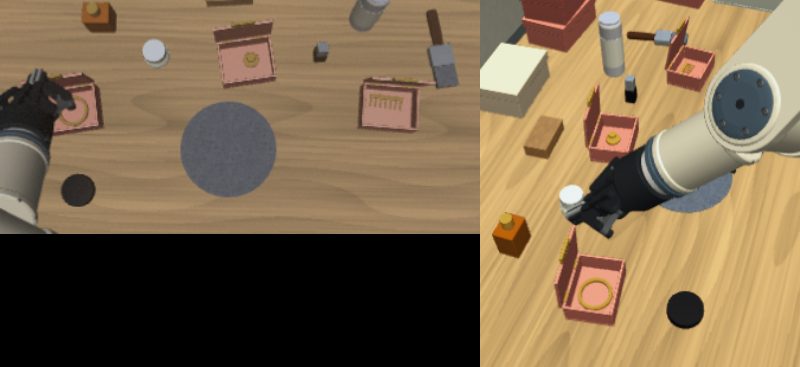

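All three lids are upright: bangle in the left case, bell in the middle, comb in the right. The wrist roll is at its limit here, so I'll go back towards the middle and straighten the tool before shutting anything.

Call:
play_rows --rows '[{"dp":[-0.22,0.85,-0.3],"turn":[0,0,0],"fingers":1},{"dp":[-0.22,0.85,-0.3],"turn":[0,0,0],"fingers":1},{"dp":[-0.22,0.85,-0.22],"turn":[0,0,0],"fingers":1},{"dp":[-0.22,0.85,-0.22],"turn":[0,0,0],"fingers":1},{"dp":[-0.22,0.85,-0.22],"turn":[0,0,0],"fingers":1}]'

```text
clock: 10.5
eef_pos: [527.5, 152.5, 196.9]
tcp_rot: [-3.096, -0.827, 0.157]
contact_force: [0.7, 0.5, -0.2]
opening: -0.003
grasp_force: 0.0
```

Call:
play_rows --rows '[{"dp":[-0.22,0.85,-0.22],"turn":[0,0,0],"fingers":1},{"dp":[-0.22,0.85,-0.22],"turn":[0,0,0],"fingers":1},{"dp":[-0.22,0.85,-0.22],"turn":[0,0,0],"fingers":1},{"dp":[-0.22,0.85,-0.22],"turn":[0,0,0],"fingers":1},{"dp":[-0.22,0.85,-0.22],"turn":[0,0,0],"fingers":1}]'

```text
clock: 10.92
eef_pos: [522.4, 70.7, 198.2]
tcp_rot: [-3.1, -0.846, 0.158]
contact_force: [0.9, -0.0, 0.5]
opening: -0.003
grasp_force: 0.0
```

Call:
play_rows --rows '[{"dp":[0,0.85,0],"turn":[0,0,0],"fingers":1},{"dp":[0,0.85,0],"turn":[0,0,0],"fingers":1},{"dp":[0,0.85,0],"turn":[0,0,0],"fingers":1}]'

```text
clock: 11.17
eef_pos: [539.1, -4.7, 197.7]
tcp_rot: [-3.101, -0.851, 0.159]
contact_force: [2.4, 1.1, -0.4]
opening: -0.0
grasp_force: 0.0
```

```bash
python3 -c "
from h import *
st()"
```

```text
11.17 pos [539.1  -4.7 197.7] rot [-3.101 -0.851  0.159] q [-0.21  0.09  2.43  2.09  0.36 -0.8 ] F [ 2.4  1.1 -0.4] op -0.0 g 0.0
```

Call:
play_rows --rows '[{"dp":[0,0,0],"turn":[0,-1,0],"fingers":1},{"dp":[0,0,0],"turn":[0,-1,0],"fingers":1},{"dp":[0,0,0],"turn":[0,-1,0],"fingers":1},{"dp":[0,0,0],"turn":[0,-1,0],"fingers":1},{"dp":[0,0,0],"turn":[0,-1,0],"fingers":1}]'

```text
clock: 11.58
eef_pos: [536.1, 15.8, 194.6]
tcp_rot: [-3.046, -0.684, 0.168]
contact_force: [-0.5, -0.0, 0.2]
opening: 0.001
grasp_force: 0.0
```

Call:
play_rows --rows '[{"dp":[0,0,0],"turn":[0,-1,0],"fingers":1},{"dp":[0,0,0],"turn":[0,-1,0],"fingers":1},{"dp":[0,0,0],"turn":[0,-1,0],"fingers":1},{"dp":[0,0,0],"turn":[0,0,0],"fingers":1}]'

```text
clock: 11.92
eef_pos: [539.5, 25.1, 196.9]
tcp_rot: [-3.033, -0.545, 0.193]
contact_force: [0.0, -0.5, -0.1]
opening: 0.002
grasp_force: 0.0
```

```bash
python3 -c "
from h import *
st();print(delta(goal('M',75,0,180)))"
```

```text
11.92 pos [539.5  25.1 196.9] rot [-3.033 -0.545  0.193] q [-0.12  0.08  2.22  0.67  0.44  0.67] F [ 0.  -0.5 -0.1] op 0.0 g 0.0
[3.01 2.07 2.11]
```

Call:
play_rows --rows '[{"dp":[0,0,0],"turn":[0,-1,0],"fingers":1},{"dp":[0,0,0],"turn":[0,-1,0],"fingers":1},{"dp":[0,0,0],"turn":[0,-1,0],"fingers":1},{"dp":[0,0,0],"turn":[0,-1,0],"fingers":1},{"dp":[0,0,0],"turn":[0,-1,0],"fingers":1}]'

```text
clock: 12.33
eef_pos: [538.4, 28.3, 196.9]
tcp_rot: [-3.04, -0.049, 0.25]
contact_force: [0.5, 0.8, 0.2]
opening: 0.002
grasp_force: 0.0
```

```bash
cat >> h.py <<'E'
def fix(rpy):
    Q=R.from_euler('xyz',r.sense()['tcp_rot']);G=R.from_euler('xyz',rpy)
    return ((Q.inv()*G).as_rotvec(degrees=True)/6).round(2)
E
python3 -c "
from h import *
st();print(delta(goal('M',75,0,180)),fix([np.pi,0,.166]))"
```

```text
12.33 pos [538.4  28.3 196.9] rot [-3.04  -0.049  0.25 ] q [-0.02  0.25  1.87  0.13  1.01  1.23] F [0.5 0.8 0.2] op 0.0 g 0.0
[3.65 2.18 0.38] [-0.99 -0.43  0.83]
```

Call:
play_rows --rows '[{"dp":[0,0,0],"turn":[-0.5,-0.22,0.42],"fingers":1},{"dp":[0,0,0],"turn":[-0.5,-0.22,0.42],"fingers":1},{"dp":[0.6,0.4,0],"turn":[0,0,0],"fingers":1},{"dp":[0.6,0.4,0],"turn":[0,0,0],"fingers":1},{"dp":[0.6,0.4,0],"turn":[0,0,0],"fingers":1}]'

```text
clock: 12.75
eef_pos: [617.7, -6.6, 196.0]
tcp_rot: [-3.14, -0.002, 0.167]
contact_force: [0.3, -0.2, -0.2]
opening: 0.003
grasp_force: 0.0
```

Call:
play_rows --rows '[{"dp":[0.6,0.3,0],"turn":[0,0,0],"fingers":1},{"dp":[0.6,0.3,0],"turn":[0,0,0],"fingers":1},{"dp":[0,0,0],"turn":[0,0,0],"fingers":1}]'

```text
clock: 13.0
eef_pos: [672.2, -24.2, 196.1]
tcp_rot: [-3.141, -0.005, 0.165]
contact_force: [-0.6, -0.2, -0.2]
opening: 0.0
grasp_force: 0.0
```

```bash
python3 -c "
from h import *
st();print(delta(goal('M',75,0,115)),fix([np.pi,0,.166]))"
```

```text
13.0 pos [672.2 -24.2 196.1] rot [-3.141 -0.005  0.165] q [-0.04  0.46  1.56  0.    1.12  1.37] F [-0.6 -0.2 -0.2] op 0.0 g 0.0
[ 0.75 -0.04  2.03] [-0.01 -0.04 -0.01]
```

Call:
play_rows --rows '[{"dp":[0.8,0,0],"turn":[0,0,0],"fingers":1},{"dp":[0.0,0,0.7],"turn":[0,0,0],"fingers":1},{"dp":[0,0,0.7],"turn":[0,0,0],"fingers":1},{"dp":[0,0,0.6],"turn":[0,0,0],"fingers":1},{"dp":[-0.5,0,0],"turn":[0,0,0],"fingers":1}]'

```text
clock: 13.42
eef_pos: [679.0, -21.0, 111.0]
tcp_rot: [-3.14, 0.004, 0.165]
contact_force: [-0.3, 0.5, -1.1]
opening: 0.003
grasp_force: 0.4
```

Call:
play_rows --rows '[{"dp":[-0.32,0,0.05],"turn":[0,0,0],"fingers":1},{"dp":[-0.32,0,0.06],"turn":[0,0,0],"fingers":1},{"dp":[-0.32,0,0.08],"turn":[0,0,0],"fingers":1},{"dp":[-0.36,0,0.3],"turn":[0,0,0],"fingers":1},{"dp":[-0.36,0,0.35],"turn":[0,0,0],"fingers":1}]'

```text
clock: 13.83
eef_pos: [613.9, -32.8, 83.7]
tcp_rot: [3.141, -0.004, 0.164]
contact_force: [0.7, 0.1, 0.1]
opening: 0.002
grasp_force: 0.3
```

Call:
play_rows --rows '[{"dp":[-0.14,0,0.3],"turn":[0,0,0],"fingers":1},{"dp":[-0.14,0,0.3],"turn":[0,0,0],"fingers":1},{"dp":[0,0,0],"turn":[0,0,0],"fingers":1}]'

```text
clock: 14.08
eef_pos: [600.0, -35.0, 57.1]
tcp_rot: [-3.141, 0.003, 0.163]
contact_force: [-1.3, 0.0, -0.7]
opening: -0.001
grasp_force: 0.0
```

```bash
python3 -c "
from h import *
st();print(delta(goal('M',-24,0,45.5)))"
```

```text
14.08 pos [600.  -35.   57.1] rot [-3.141e+00  3.000e-03  1.630e-01] q [-0.06  0.53  1.81 -0.    0.81  1.35] F [-1.3  0.  -0.7] op -0.0 g 0.0
[ 0.11 -0.    0.29]
```

Press down in small steps, watching the force.

Call:
play_rows --rows '[{"dp":[0,0,0.2],"turn":[0,0,0],"fingers":1},{"dp":[0,0,0.1],"turn":[0,0,0],"fingers":1}]'

```text
clock: 14.25
eef_pos: [604.7, -36.1, 47.8]
tcp_rot: [3.138, -0.003, 0.162]
contact_force: [-1.1, 0.5, 0.8]
opening: 0.004
grasp_force: 0.1
```

Call:
play_rows --rows '[{"dp":[0,0,0.05],"turn":[0,0,0],"fingers":1}]'

```text
clock: 14.33
eef_pos: [605.0, -36.4, 45.9]
tcp_rot: [3.137, -0.003, 0.162]
contact_force: [-0.3, 0.0, 0.4]
opening: 0.002
grasp_force: 0.1
```

Call:
play_rows --rows '[{"dp":[0,0,0.05],"turn":[0,0,0],"fingers":1}]'

```text
clock: 14.42
eef_pos: [605.2, -36.5, 44.9]
tcp_rot: [3.137, -0.003, 0.162]
contact_force: [-9.7, 2.1, 27.6]
opening: -0.001
grasp_force: 14.2
```

Call:
play_rows --rows '[{"dp":[0,0,-0.9],"turn":[0,0,0],"fingers":1},{"dp":[0,0,-1],"turn":[0,0,0],"fingers":1},{"dp":[0,0,-1],"turn":[0,0,0],"fingers":1},{"dp":[0.1,-0.7,-0.7],"turn":[0,0,0],"fingers":1},{"dp":[0.2,-1,0],"turn":[0,0,0],"fingers":1}]'

```text
clock: 14.83
eef_pos: [609.6, 31.6, 195.4]
tcp_rot: [3.135, -0.014, 0.158]
contact_force: [1.6, 0.3, -0.0]
opening: -0.003
grasp_force: 0.0
```

Call:
play_rows --rows '[{"dp":[0.2,-1,0],"turn":[0,0,0],"fingers":1},{"dp":[0.2,-1,0],"turn":[0,0,0],"fingers":1},{"dp":[0.2,-1,0],"turn":[0,0,0],"fingers":1},{"dp":[0.2,-1,0],"turn":[0,0,0],"fingers":1},{"dp":[0.2,-1,0],"turn":[0,0,0],"fingers":1}]'

```text
clock: 15.25
eef_pos: [612.9, 239.0, 187.6]
tcp_rot: [3.137, -0.004, 0.162]
contact_force: [0.2, -0.5, 0.3]
opening: 0.0
grasp_force: 0.0
```

Call:
play_rows --rows '[{"dp":[0.2,-1,0],"turn":[0,0,0],"fingers":1},{"dp":[0,0,0],"turn":[0,0,0],"fingers":1}]'

```text
clock: 15.42
eef_pos: [614.4, 284.8, 187.3]
tcp_rot: [3.14, -0.006, 0.166]
contact_force: [-1.1, -1.1, 0.6]
opening: -0.002
grasp_force: 0.0
```

```bash
python3 -c "
from h import *
st();print(delta(goal('L',77,0,115)),fix([np.pi,0,.168]))"
```

```text
15.42 pos [614.4 284.8 187.3] rot [ 3.14  -0.006  0.166] q [ 0.43  0.47  1.56 -0.    1.11  1.84] F [-1.1 -1.1  0.6] op -0.0 g 0.0
[-0.1  -0.52  1.81] [ 0.02 -0.05 -0.02]
```

Call:
play_rows --rows '[{"dp":[-0.1,-0.52,0],"turn":[0,0,0],"fingers":1},{"dp":[0.0,0,0.6],"turn":[0,0,0],"fingers":1},{"dp":[0,0,0.6],"turn":[0,0,0],"fingers":1},{"dp":[0,0,0.6],"turn":[0,0,0],"fingers":1},{"dp":[-0.5,0,0],"turn":[0,0,0],"fingers":1}]'

```text
clock: 15.83
eef_pos: [587.6, 293.2, 110.0]
tcp_rot: [3.135, 0.0, 0.162]
contact_force: [-1.2, -0.7, -0.1]
opening: 0.0
grasp_force: 0.0
```

Call:
play_rows --rows '[{"dp":[-0.32,0,0.05],"turn":[0,0,0],"fingers":1},{"dp":[-0.32,0,0.06],"turn":[0,0,0],"fingers":1},{"dp":[-0.32,0,0.08],"turn":[0,0,0],"fingers":1},{"dp":[-0.36,0,0.3],"turn":[0,0,0],"fingers":1},{"dp":[-0.36,0,0.35],"turn":[0,0,0],"fingers":1}]'

```text
clock: 16.25
eef_pos: [522.1, 283.3, 81.8]
tcp_rot: [3.137, -0.006, 0.162]
contact_force: [2.2, -0.2, 0.5]
opening: 0.001
grasp_force: 0.3
```

Call:
play_rows --rows '[{"dp":[-0.14,0,0.3],"turn":[0,0,0],"fingers":1},{"dp":[-0.06,0,0.3],"turn":[0,0,0],"fingers":1},{"dp":[0,0,0],"turn":[0,0,0],"fingers":1}]'

```text
clock: 16.5
eef_pos: [512.0, 280.6, 55.1]
tcp_rot: [3.135, -0.0, 0.162]
contact_force: [-0.6, 0.3, 0.2]
opening: -0.001
grasp_force: 0.0
```

```bash
python3 -c "
from h import *
st();print(delta(goal('L',-24,0,45.5)))"
```

```text
16.5 pos [512.  280.6  55.1] rot [ 3.135 -0.     0.162] q [ 0.5   0.51  1.85 -0.01  0.78  1.92] F [-0.6  0.3  0.2] op -0.0 g 0.0
[-0.07 -0.19  0.24]
```

Call:
play_rows --rows '[{"dp":[-0.05,0,0.15],"turn":[0,0,0],"fingers":1},{"dp":[0,0,0.1],"turn":[0,0,0],"fingers":1}]'

```text
clock: 16.67
eef_pos: [512.3, 281.2, 47.1]
tcp_rot: [3.136, -0.004, 0.161]
contact_force: [-0.3, -0.1, 0.1]
opening: 0.002
grasp_force: 0.2
```

Call:
play_rows --rows '[{"dp":[0,0,0.04],"turn":[0,0,0],"fingers":1}]'

```text
clock: 16.75
eef_pos: [512.2, 281.0, 45.3]
tcp_rot: [3.136, -0.004, 0.161]
contact_force: [-3.4, 0.3, 14.1]
opening: 0.001
grasp_force: 7.2
```

Call:
play_rows --rows '[{"dp":[0,0,0.02],"turn":[0,0,0],"fingers":1}]'

```text
clock: 16.83
eef_pos: [512.2, 281.1, 45.3]
tcp_rot: [3.136, -0.004, 0.161]
contact_force: [-5.0, -1.2, 15.9]
opening: -0.003
grasp_force: 7.8
```

Call:
play_rows --rows '[{"dp":[0,0,-0.9],"turn":[0,0,0],"fingers":1},{"dp":[0,0,-1],"turn":[0,0,0],"fingers":1},{"dp":[0,0,-1],"turn":[0,0,0],"fingers":1},{"dp":[-0.18,0.5,-0.7],"turn":[0,0,0],"fingers":1},{"dp":[-0.18,0.97,0],"turn":[0,0,0],"fingers":1}]'

```text
clock: 17.25
eef_pos: [510.3, 224.9, 195.6]
tcp_rot: [3.14, -0.015, 0.164]
contact_force: [1.1, -0.6, 0.9]
opening: 0.003
grasp_force: 0.0
```

Call:
play_rows --rows '[{"dp":[-0.18,0.97,0],"turn":[0,0,0],"fingers":1},{"dp":[-0.18,0.97,0],"turn":[0,0,0],"fingers":1},{"dp":[-0.18,0.97,0],"turn":[0,0,0],"fingers":1},{"dp":[-0.18,0.97,0],"turn":[0,0,0],"fingers":1},{"dp":[-0.18,0.97,0],"turn":[0,0,0],"fingers":1}]'

```text
clock: 17.67
eef_pos: [502.2, 22.2, 190.5]
tcp_rot: [3.136, -0.005, 0.162]
contact_force: [0.2, -0.0, 0.5]
opening: -0.004
grasp_force: 0.0
```

Call:
play_rows --rows '[{"dp":[-0.18,0.97,0],"turn":[0,0,0],"fingers":0.6},{"dp":[-0.18,0.97,0],"turn":[0,0,0],"fingers":0.6},{"dp":[0,0,0],"turn":[0,0,-1],"fingers":0.6},{"dp":[0,0,0],"turn":[0,0,-1],"fingers":0.6},{"dp":[0,0,0],"turn":[0,0,-1],"fingers":0.6}]'

```text
clock: 18.08
eef_pos: [500.6, -56.1, 190.6]
tcp_rot: [3.135, -0.002, 0.478]
contact_force: [-0.5, 0.0, 0.4]
opening: 0.401
grasp_force: 0.0
```

Call:
play_rows --rows '[{"dp":[0,0,0],"turn":[0,0,-1],"fingers":0.6},{"dp":[0,0,0],"turn":[0,0,-1],"fingers":0.6},{"dp":[0,0,0],"turn":[0,0,-1],"fingers":0.6},{"dp":[0,0,0],"turn":[0,0,-1],"fingers":0.6},{"dp":[0,0,0],"turn":[0,0,-1],"fingers":0.6}]'

```text
clock: 18.5
eef_pos: [500.7, -55.0, 190.6]
tcp_rot: [3.134, 0.002, 1.004]
contact_force: [0.4, -0.2, -0.2]
opening: 0.398
grasp_force: 0.0
```

```bash
python3 -c "
from h import *
st();
f=snap('top');import pickle;pickle.dump(f,open('f5.pkl','wb'));im=f['pixels'][:,:,::-1]
z=lambda x,y,s,w,h:cv2.resize(im[y-h:y+h,x-w:x+w],None,fx=s,fy=s,interpolation=2)
o=np.zeros((480,720,3),np.uint8)
c=z(405,203,8,30,30);o[:,:480]=c
o[:240,480:]=z(152,203,4,30,30);o[240:,480:]=z(290,167,4,30,30)
cv2.imwrite('pics/v5.png',o)"
```

```text
18.5 pos [500.7 -55.  190.6] rot [3.134e+00 2.000e-03 1.004e+00] q [-0.11  0.21  1.93 -0.01  0.99  0.46] F [ 0.4 -0.2 -0.2] op 0.4 g 0.0
```

View pics/v5.png

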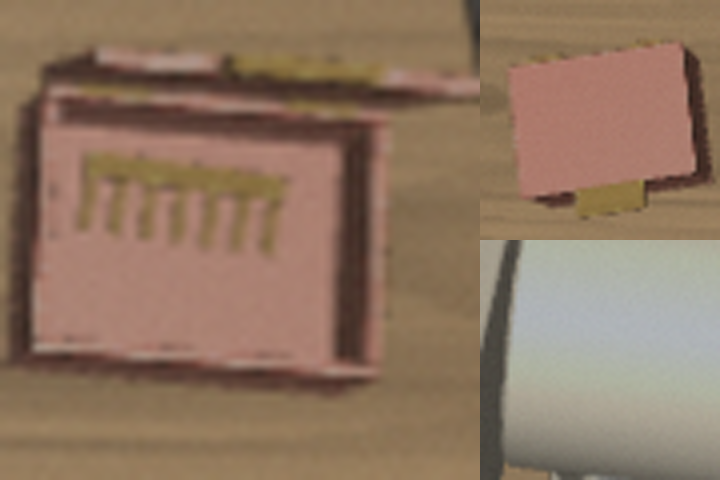

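The left lid is shut, and the middle is hidden by the arm. The right case has turned slightly: its rim corners are near (45,92), (388,118), (380,376) and (32,352).

```bash
cat >> h.py <<'E'
def box(f,px,z,hx=40,hy=50):
    P=p2w(f,px,z)[:,:2];c=P.mean(0);yv=P[0]-P[1]+P[3]-P[2];xv=P[0]+P[1]-P[2]-P[3]
    print(c.round(1),'yaw',np.arctan2(-yv[0],yv[1]).round(3),np.arctan2(xv[1],xv[0]).round(3),np.linalg.norm(P-np.roll(P,1,0),axis=1).round(1))
E
python3 -c "
from h import *
import pickle
f=pickle.load(open('f5.pkl','rb'))
q=np.array([(45,92),(388,118),(380,376),(32,352)])
box(f,(q+.5)/8-.5+[375,173],40)"
```

```text
[ 547.2 -292.4] yaw -0.053 -0.057 [77.8 99.7 76.7 99.9]
```

Call:
play_rows --rows '[{"dp":[0,0,0],"turn":[0,0,-1],"fingers":0.6},{"dp":[0,0,0],"turn":[0,0,-1],"fingers":0.6},{"dp":[0,0,0],"turn":[0,0,-1],"fingers":0.6},{"dp":[0,0,0],"turn":[0,0,-1],"fingers":0.6},{"dp":[0,0,0],"turn":[0,0,-0.9],"fingers":0.6}]'

```text
clock: 18.97
eef_pos: [500.6, -55.0, 190.5]
tcp_rot: [3.136, 0.005, 1.515]
contact_force: [-0.3, -0.3, -0.5]
opening: 0.4
grasp_force: 0.0
```

```bash
cat >> h.py <<'E'
CASES['R']=([547.2,-292.4],-.055)
E
python3 -c "
from h import *
st();print(delta(goal('R',-38,0,110)),fix([np.pi,0,1.516]))"
```

```text
18.97 pos [500.6 -55.  190.5] rot [3.136 0.005 1.515] q [-0.11  0.21  1.93 -0.01  0.99 -0.05] F [-0.3 -0.3 -0.5] op 0.4 g 0.0
[-5.85  0.53  2.04] [ 0.05  0.05 -0.01]
```

Call:
play_rows --rows '[{"dp":[-0.95,0.1,0],"turn":[0,0,0],"fingers":0.7},{"dp":[-0.95,0.1,0],"turn":[0,0,0],"fingers":0.7},{"dp":[-0.95,0.1,0.2],"turn":[0,0,0],"fingers":0.7},{"dp":[-0.95,0.1,0.2],"turn":[0,0,0],"fingers":0.7},{"dp":[-0.95,0.1,0.3],"turn":[0,0,0],"fingers":0.7}]'

```text
clock: 19.38
eef_pos: [510.0, -248.1, 164.1]
tcp_rot: [3.135, 0.006, 1.51]
contact_force: [0.4, 0.6, 0.8]
opening: 0.301
grasp_force: 0.0
```

Call:
play_rows --rows '[{"dp":[-0.9,0,0.3],"turn":[0,0,0],"fingers":0.7},{"dp":[0,0,0],"turn":[0,0,0],"fingers":0.7},{"dp":[0,0,0],"turn":[0,0,0],"fingers":0.7}]'

```text
clock: 19.63
eef_pos: [506.6, -283.6, 150.7]
tcp_rot: [3.138, 0.004, 1.507]
contact_force: [-0.0, -0.1, 0.0]
opening: 0.301
grasp_force: 0.0
```

```bash
python3 -c "
from h import *
st();print(delta(goal('R',-38,0,14)),fix([np.pi,0,1.516]))"
```

```text
19.63 pos [ 506.6 -283.6  150.7] rot [3.138 0.004 1.507] q [-0.51  0.37  1.81 -0.    0.96 -0.45] F [-0.  -0.1  0. ] op 0.3 g 0.0
[-0.15  0.06  3.42] [ 0.04  0.04 -0.09]
```

Call:
play_rows --rows '[{"dp":[-0.15,0.06,0],"turn":[0,0,-0.09],"fingers":0.7},{"dp":[0,0,0.8],"turn":[0,0,0],"fingers":0.7},{"dp":[0,0,0.9],"turn":[0,0,0],"fingers":0.7},{"dp":[0,0,0.8],"turn":[0,0,0],"fingers":0.7},{"dp":[0,0,0],"turn":[0,0,0],"fingers":0.7}]'

```text
clock: 20.05
eef_pos: [507.0, -285.8, 46.9]
tcp_rot: [-3.139, 0.001, 1.523]
contact_force: [-1.8, 0.8, 0.6]
opening: 0.302
grasp_force: 0.0
```

```bash
python3 -c "
from h import *
st();print(delta(goal('R',-38,0,14)))"
```

```text
20.05 pos [ 507.  -285.8   46.9] rot [-3.139e+00  1.000e-03  1.523e+00] q [-0.51  0.52  1.86 -0.    0.77 -0.46] F [-1.8  0.8  0.6] op 0.3 g 0.0
[-0.11  0.06  0.82]
```

Call:
play_rows --rows '[{"dp":[-0.1,0.06,0.2],"turn":[0,0,0],"fingers":0.7},{"dp":[0,0,0.3],"turn":[0,0,0],"fingers":0.7},{"dp":[0,0,0.3],"turn":[0,0,0],"fingers":0.7},{"dp":[0,0,0],"turn":[0,0,0],"fingers":0.7}]'

```text
clock: 20.38
eef_pos: [511.8, -292.5, 18.4]
tcp_rot: [3.138, 0.005, 1.522]
contact_force: [-1.6, 0.4, 0.4]
opening: 0.3
grasp_force: 0.0
```

Call:
play_rows --force 30 --rows '[{"dp":[0,0,0],"turn":[0,0,0],"fingers":0.85},{"dp":[0,0,0],"turn":[0,0,0],"fingers":1},{"dp":[0,0,0],"turn":[0,0,0],"fingers":1},{"dp":[0,0,0],"turn":[0,0,0],"fingers":1},{"dp":[0,0,0],"turn":[0,0,0],"fingers":1}]'

```text
clock: 20.8
eef_pos: [512.1, -293.0, 20.0]
tcp_rot: [3.137, 0.005, 1.522]
contact_force: [-1.0, -0.4, 2.7]
opening: 0.043
grasp_force: 33.8
```

```bash
python3 -c "
from h import *
st();s=r.sense();t=goal('R',-38,0,14)
# shift case centre to the mat centre
print(delta(s['eef_pos']+np.array([467-547.2,-2+292.4,0])))"
```

```text
20.8 pos [ 512.1 -293.    20. ] rot [3.137 0.005 1.522] q [-0.52  0.57  1.85 -0.    0.71 -0.47] F [-1.  -0.4  2.7] op 0.04 g 33.8
[ 7.15 -2.36 -0.05]
```

Call:
play_rows --rows '[{"dp":[0.1,-0.03,0],"turn":[0,0,0],"fingers":1},{"dp":[0.2,-0.07,0],"turn":[0,0,0],"fingers":1},{"dp":[0.3,-0.1,0],"turn":[0,0,0],"fingers":1},{"dp":[0.4,-0.13,0],"turn":[0,0,0],"fingers":1},{"dp":[0.4,-0.13,0],"turn":[0,0,0],"fingers":1}]'

```text
clock: 21.22
eef_pos: [497.7, -236.3, 19.9]
tcp_rot: [3.133, 0.007, 1.521]
contact_force: [2.0, -5.5, 5.0]
opening: 0.035
grasp_force: 34.0
```

Call:
play_rows --rows '[{"dp":[0.4,-0.13,0],"turn":[0,0,0],"fingers":1},{"dp":[0.4,-0.13,0],"turn":[0,0,0],"fingers":1},{"dp":[0.4,-0.13,0],"turn":[0,0,0],"fingers":1},{"dp":[0.4,-0.13,0],"turn":[0,0,0],"fingers":1},{"dp":[0.4,-0.13,0],"turn":[0,0,0],"fingers":1}]'

```text
clock: 21.63
eef_pos: [476.5, -155.0, 19.9]
tcp_rot: [3.132, 0.007, 1.522]
contact_force: [2.7, -8.0, 8.5]
opening: 0.036
grasp_force: 34.7
```

```bash
python3 -c "
from h import *
st();print(delta(np.array([432.,-3,20])))"
```

```text
21.63 pos [ 476.5 -155.    19.9] rot [3.132 0.007 1.522] q [-0.31  0.47  2.05 -0.01  0.61 -0.26] F [ 2.7 -8.   8.5] op 0.04 g 34.7
[ 3.74 -1.3  -0.04]
```

Call:
play_rows --rows '[{"dp":[0.4,-0.14,0],"turn":[0,0,0],"fingers":1},{"dp":[0.4,-0.14,0],"turn":[0,0,0],"fingers":1},{"dp":[0.4,-0.14,0],"turn":[0,0,0],"fingers":1},{"dp":[0.4,-0.14,0],"turn":[0,0,0],"fingers":1},{"dp":[0.4,-0.14,0],"turn":[0,0,0],"fingers":1}]'

```text
clock: 22.05
eef_pos: [453.8, -73.8, 19.9]
tcp_rot: [3.129, 0.007, 1.522]
contact_force: [5.2, -10.8, 15.5]
opening: 0.041
grasp_force: 35.5
```

Call:
play_rows --rows '[{"dp":[0.4,-0.14,0],"turn":[0,0,0],"fingers":1},{"dp":[0.4,-0.14,0],"turn":[0,0,0],"fingers":1},{"dp":[0.35,-0.12,0],"turn":[0,0,0],"fingers":1},{"dp":[0.25,-0.09,0],"turn":[0,0,0],"fingers":1},{"dp":[0.1,0,0],"turn":[0,0,0],"fingers":1}]'

```text
clock: 22.47
eef_pos: [437.1, -12.5, 19.8]
tcp_rot: [3.129, 0.006, 1.524]
contact_force: [0.4, -19.1, 25.3]
opening: 0.037
grasp_force: 37.1
```

```bash
python3 -c "
from h import *
st();print(delta(np.array([432.,-3,20])))
for n in('side','wrist'): snap(n,'x_'+n+'.png')
"
```

```text
22.47 pos [437.1 -12.5  19.8] rot [3.129 0.006 1.524] q [-0.03  0.41  2.19 -0.01  0.53  0.03] F [  0.4 -19.1  25.3] op 0.04 g 37.1
[ 0.23 -0.14 -0.01]
```

Call:
play_rows --rows '[{"dp":[0.15,-0.1,-0.03],"turn":[0,0,0],"fingers":1},{"dp":[0,0,0],"turn":[0,0,0],"fingers":0.85},{"dp":[0,0,0],"turn":[0,0,0],"fingers":0.75},{"dp":[0,0,0],"turn":[0,0,0],"fingers":0.75},{"dp":[0,0,-0.2],"turn":[0,0,0],"fingers":0.75}]'

```text
clock: 22.98
eef_pos: [428.7, -6.3, 25.9]
tcp_rot: [3.14, 0.005, 1.522]
contact_force: [0.4, 0.7, -1.3]
opening: 0.247
grasp_force: 0.0
```

Call:
play_rows --rows '[{"dp":[0,0,-0.5],"turn":[0,0,0],"fingers":0.75},{"dp":[0,0,-0.8],"turn":[0,0,0],"fingers":0.75},{"dp":[0,0,-1],"turn":[0,0,0],"fingers":0.75},{"dp":[0,0,-1],"turn":[0,0,0],"fingers":0.75},{"dp":[0,0,-1],"turn":[0,0,0],"fingers":0.75}]'

```text
clock: 23.4
eef_pos: [428.3, -5.6, 200.9]
tcp_rot: [3.138, 0.005, 1.521]
contact_force: [0.7, -0.3, -0.7]
opening: 0.248
grasp_force: 0.0
```

Call:
play_rows --rows '[{"dp":[-1,0,0],"turn":[0,0,0],"fingers":0.75},{"dp":[-1,0,0],"turn":[0,0,0],"fingers":0.75},{"dp":[-1,0,0],"turn":[0,0,0],"fingers":0.75},{"dp":[-1,0,0],"turn":[0,0,0],"fingers":0.75},{"dp":[-1,0,0],"turn":[0,0,0],"fingers":0.75}]'

```text
clock: 23.82
eef_pos: [418.6, -207.0, 200.4]
tcp_rot: [3.137, 0.005, 1.522]
contact_force: [0.9, -0.1, 0.1]
opening: 0.254
grasp_force: 0.0
```

Call:
play_rows --rows '[{"dp":[-1,0,0],"turn":[0,0,0],"fingers":0.75},{"dp":[-1,0,0],"turn":[0,0,0],"fingers":0.75},{"dp":[-1,0,0],"turn":[0,0,0],"fingers":0.75},{"dp":[-1,0,0],"turn":[0,0,0],"fingers":0.75},{"dp":[0,0,0],"turn":[0,0,0],"fingers":0.75}]'

```text
clock: 24.23
eef_pos: [411.2, -371.4, 201.2]
tcp_rot: [3.136, 0.008, 1.518]
contact_force: [-0.6, 1.1, 0.3]
opening: 0.247
grasp_force: 0.0
```

```bash
python3 -c "
from h import *
st()
import pickle
f=snap('top');g=snap('side');pickle.dump((f,g),open('f6.pkl','wb'))
im=f['pixels'][:,:,::-1];b=g['pixels'][90:400,130:420,::-1]
z=lambda x,y,s,w,h:cv2.resize(im[y-h:y+h,x-w:x+w],None,fx=s,fy=s,interpolation=2)
o=np.zeros((600,800,3),np.uint8)
o[:360,:480]=z(275,235,6,40,30);o[360:,:240]=z(152,203,4,30,30);o[360:,240:480]=z(290,167,4,30,30)
o[:342,480:]=cv2.resize(b,(320,342))
cv2.imwrite('pics/v6.png',o)"
```

```text
24.23 pos [ 411.2 -371.4  201.2] rot [3.136 0.008 1.518] q [-0.74  0.27  1.82 -0.    1.04 -0.68] F [-0.6  1.1  0.3] op 0.25 g 0.0
```

View pics/v6.png

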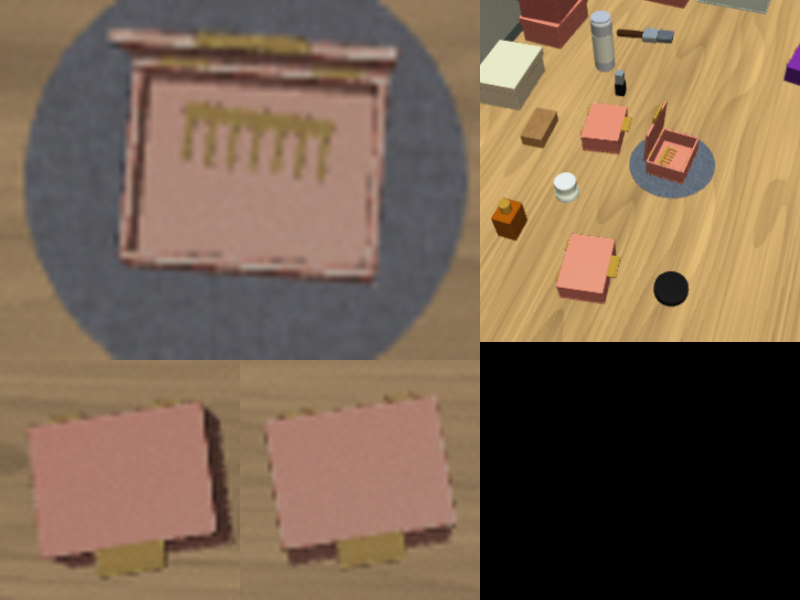

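The comb's case is on the mat with rim corners (135,68), (388,82), (375,277) and (123,262). Its lid is up, and the other two are shut where they stood. A quick numeric check before handing in.

```bash
python3 -c "
from h import *
import pickle
f,g=pickle.load(open('f6.pkl','rb'))
q=np.array([(135,68),(388,82),(375,277),(123,262)])
box(f,(q+.5)/6-.5+[235,205],40)
print('lid top edge at upright height 120:',p2w(f,((np.array([(112,38),(396,52)])+.5)/6-.5+[235,205]),120).round(0))
for c,(x,y),q in (('L',(152,203),[(28,66),(204,42),(216,172),(42,196)]),('M',(290,167),[(26,64),(196,38),(215,164),(44,190)])):
    box(f,(np.array(q)+.5)/4-.5+[x-30,y-30],45.5)"
```

```text
[466.4  -4.9] yaw -0.034 -0.036 [76.  99.2 76.2 97.6]
lid top edge at upright height 120: [[505.  45. 120.]
 [502. -57. 120.]]
[532.1 291.4] yaw 0.162 0.173 [ 78.9 104.9  78.8 102.4]
[629.3 -30.5] yaw 0.176 0.165 [ 78.  102.9  78.1 102.2]
```

```bash
python3 -c "
from h import *
print(r.sign_off())"
```

```text
the job is handed in; nothing more can be done
None
```

I handed in the job after about 24 s on the robot's clock: the comb's case (the right one) stands open with the comb in it, about 3 mm from the mat's centre, and the other two are shut where they stood; the hand-in returned no verdict.

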